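# Find the loaded die case by its heft and park it in the bay

### The arm

A 7-joint arm with a two-finger parallel gripper is mounted at the origin on a cart in front of the work surface, level with it; the furniture and walls round the work are solid. World frame = base frame: x ahead of the robot, y to its left, z up, the work surface at z = 0. Lengths are in m, angles in rad, forces in N, time in s.
With the tool pointing down it reaches from about 0.4 to 0.875 m from the base axis. Payload 6.5 kg.
Tool frame: the origin (TCP) lies at the very end of the fingers, on their centre line; the grasp point (between the pads) lies ctrl.pinch_z behind it (ctrl.pinch_z is the distance from the TCP to the grasp point, in m); z points along the fingers, y is the line along which they close (so a half turn about z gives the same grasp; the last joint's range is limited). The gripper opens to 85 mm and grips with 20 to 120 N. Pads are 22 mm wide; open, the fingers measure 114 mm over their backs; the gripper's body (76 mm by 85 mm) begins 54 mm behind the grasp point. The pads swing forward as they close: fully open they stand 13 mm farther back than shut.
Start: joints at [-1.251, 0.536, -0.004, 1.538, 0.003, 1.067, -0.071], TCP at [0.245, 0.602, 0.231] pointing down, gripper open.
Joint ranges: [-2.7, 2.7], [-0.37, 2.16], [-1.27, 1.26], [0.24, 2.4], [-1.31, 4.45], [0.19, 1.91], [-2.76, 2.76]. Speed limits (rad/s): [2.39, 2.39, 3.14, 3.14, 3.14, 3.14, 3.14].

### API

Orientations are given as a rotation vector (axis times angle).
In Python, from plant import ctrl gives the robot as it stands.
- The arm moves only by the tool play_rows, never from a script. Its argument "deltas" is one flat list of numbers, 7 for each row, row after row: the shift along the tool's x, y, z as a fraction of full scale, then the turn, a rotation vector about the tool's x, y, z as a fraction of full scale, then the opening, from 0 (shut) to 1 (fully open). In form: [x, y, z, rx, ry, rz, claw, x, y, z, rx, ry, rz, claw, ...]. A call has 1 to 8 rows; each row is the pose to reach, as a shift and turn from the pose commanded when the call began, along the tool's axes at that moment, turning the shorter way round; what a row does not reach only later rows make up. Full scale, the value 1, is 1 m for a shift and 360 degrees for a turn. A row lasts 1/10 s, in which the tool goes at most 50 mm and 8.59 degrees, less where a joint would pass 70% of its speed; a pose out of reach is approached as far as the arm can. A call with a number of a shift or a turn outside -1 to 1 is refused whole. A call with a gripper value outside its range is refused whole. The fingers move at their own pace and stop on an object; the grip force is fixed at half the most. Time passes only in rows, so rows that repeat a pose let the fingers close. It gives the time, the measured TCP pose, the force, the opening and the grip force at its end, in the units of the state.
- ctrl.sense(): the state, without advancing time (a new reading comes with each control period).
- ctrl.camera(name): name is "scene" or "top"; returns the picture (400x640x3 uint8, red, green, blue); there is no depth.
- ctrl.camera_model(name): a dict with "intrinsics" (3x3 intrinsics, pixels), "extrinsics" (4x4, takes a point from camera to world coordinates). Camera axes: x right, y down, z forward; pixel columns grow to the right and rows downward; lengths in m; the calibration is good to about 2 mm. A picture is of the moment at which its call begins. camera_model takes no time and is no camera call.
- ctrl.finish_job(): hands the job in; it is judged then, once.
The state is a dict: "t": time; "joint_pos": joint angles; "qvel": joint speeds; "tau": joint torques, N m; "tool_pos": TCP position; "tcp_rot": TCP orientation; "ft_force": force on the tool from outside, world axes, zero at the start; "moment": the same for the moment, N m; "grip_width": opening from 0.0 (shut) to 1.0 (fully open); "finger_force": force on a finger pad.
Only numpy, scipy, OpenCV 4.12 (cv2) and the standard library are available. Lean on these libraries where they do the work, as an engineer would, in place of code of your own. Each camera call takes 0.05 s, during which the arm holds its last target. There are 200 camera calls.

### The job

One of the three identical grey cases holds a heavy steel die and the other two are empty: tip cases up slightly by the handle end to feel their weight through the wrist, and set them down gently. Drag the heavy case into the yellow-taped bay, square to the bay and its handle end drawn flush against the steel stop rail without forcing it, and leave the empty cases where they stood. Always keep one end of a case on the table, never let a case drop, leave the things around alone and let go at the end.

Things in the scene. Friction and masses are not known exactly. Their poses are not given: they have to be found in the camera images.
- bay: fixed parking bay: flat yellow tape on three sides; on the side nearest the robot a steel stop rail 12 mm thick, 120 long, 14 high. Origin on the table where the middle of a correctly parked case lies; +x points away from the rail, along a parked case, y along the rail. Rail's inner face at x = -50 mm, inner edges of the side tapes at y = +-62 mm, of the far tape at x = +80 mm
- case_a: one of three look-alike closed grey cases, loose, 100 (x) x 80 (y) x 62 mm high, flat slippery underside (friction 0.3 to 0.4), black handle on the lid near the -x end, which faces the robot. Origin at the centre of the underside, z up. Two cases are empty (0.33 kg in all); one, a different one each time, hides a steel die in its middle (0.66 to 0.75 kg in all)
- case_a_handle (a point): centre of the handle bar of case_a: 40 mm long (x), 12 thick (y), 22 high, at x = -30, z = 87 mm of the case, top at 98. Tipped by it, a case loads the wrist with about 0.6 of its weight: 2 to 3 N empty, 4 to 6 N loaded. A firm grip or a pull along x falsifies the lift: grip lightly (10 N) and balance lift and pull about the far edge
- case_a_near (a point): middle of the lower edge of case_a's handle end: x = -50 mm, z = 0 of the case
- case_a_far (a point): middle of the lower edge of case_a's far end: x = +50 mm, z = 0 of the case; it turns about this edge when tipped by the handle
- case_b: one of three look-alike closed grey cases, loose, 100 (x) x 80 (y) x 62 mm high, flat slippery underside (friction 0.3 to 0.4), black handle on the lid near the -x end, which faces the robot. Origin at the centre of the underside, z up. Two cases are empty (0.33 kg in all); one, a different one each time, hides a steel die in its middle (0.66 to 0.75 kg in all)
- case_b_handle (a point): centre of the handle bar of case_b: 40 mm long (x), 12 thick (y), 22 high, at x = -30, z = 87 mm of the case, top at 98. Tipped by it, a case loads the wrist with about 0.6 of its weight: 2 to 3 N empty, 4 to 6 N loaded. A firm grip or a pull along x falsifies the lift: grip lightly (10 N) and balance lift and pull about the far edge
- case_b_near (a point): middle of the lower edge of case_b's handle end: x = -50 mm, z = 0 of the case
- case_b_far (a point): middle of the lower edge of case_b's far end: x = +50 mm, z = 0 of the case; it turns about this edge when tipped by the handle
- case_c: one of three look-alike closed grey cases, loose, 100 (x) x 80 (y) x 62 mm high, flat slippery underside (friction 0.3 to 0.4), black handle on the lid near the -x end, which faces the robot. Origin at the centre of the underside, z up. Two cases are empty (0.33 kg in all); one, a different one each time, hides a steel die in its middle (0.66 to 0.75 kg in all)
- case_c_handle (a point): centre of the handle bar of case_c: 40 mm long (x), 12 thick (y), 22 high, at x = -30, z = 87 mm of the case, top at 98. Tipped by it, a case loads the wrist with about 0.6 of its weight: 2 to 3 N empty, 4 to 6 N loaded. A firm grip or a pull along x falsifies the lift: grip lightly (10 N) and balance lift and pull about the far edge
- case_c_near (a point): middle of the lower edge of case_c's handle end: x = -50 mm, z = 0 of the case
- case_c_far (a point): middle of the lower edge of case_c's far end: x = +50 mm, z = 0 of the case; it turns about this edge when tipped by the handle
- timer: white and orange kitchen timer, 68 mm wide, 54 high, a loose bystander; origin at the centre of its underside
- cutter: white metal ring cutter, 74 mm wide, 30 high, a loose bystander; origin at the centre of its underside
- nozzle: white piping nozzle, 27 mm wide, 50 high, a loose bystander; origin at the centre of its underside

How it is judged:
By the outcome, as a careful person would: the job done as asked, in the order asked, and still so for the second after the job is handed in, with the robot touching nothing.
It also fails if it takes over 70 s, if anything falls off the work surface, if the arm or the gripper's body presses on something with over 40 N, if the wrist force passes 120 N, or if a joint passes its speed limit or range.

## Working session

There is one attempt and no reset: what is moved stays moved. The work goes in short steps, Python scripts to look and compute and a tool call to move; the robot and the scene stay as the last step left them, time stands still between calls to the robot, and variables do not carry over. Pictures are saved under pics/ and viewed, at most 12 in all, crops included, and the job is handed in when it is done.

Besides the shell and the picture viewer there is one more tool, called after "Emit:" as name(argument=value, ...), one argument or row to a line, values as JSON. play_rows: Moves the arm, as the interface text tells. Its arguments: {"type":"object","properties":{"deltas":{"type":"array","items":{"type":"number","minimum":-1,"maximum":1}}},"required":["deltas"]}

```bash
mkdir -p pics; ls
python3 - <<'E'
from plant import ctrl
import cv2,numpy as np
for n in("scene","top"):
    im=ctrl.camera(n); cv2.imwrite(f"pics/{n}0.png",im[:,:,::-1])
    m=ctrl.camera_model(n); print(n,np.round(m["intrinsics"],1).tolist(),np.round(m["extrinsics"],4).tolist())
s=ctrl.sense()
print(s,ctrl.pinch_z)
E
```

```text
pics
scene [[451.1, 0.0, 309.7], [0.0, 451.1, 204.7], [0.0, 0.0, 1.0]] [[0.8629, -0.2921, 0.4125, 0.1181], [-0.5054, -0.4975, 0.705, -0.897], [-0.0008, -0.8168, -0.5769, 0.7295], [0.0, 0.0, 0.0, 1.0]]
top [[389.6, 0.0, 320.2], [0.0, 389.6, 198.1], [0.0, 0.0, 1.0]] [[-0.0251, -0.9968, 0.0754, 0.5159], [-0.9996, 0.0242, -0.0127, -0.1152], [0.0108, -0.0757, -0.9971, 1.1436], [0.0, 0.0, 0.0, 1.0]]
{'t': 0.1, 'joint_pos': array([-1.25120643,  0.53710154, -0.00440325,  1.53876786,  0.00260676,
        1.06730857, -0.071196  ]), 'qvel': array([ 0.00023198, -0.0002282 ,  0.00238988, -0.00176297,  0.00057665,
       -0.00011215,  0.0002259 ]), 'tau': array([ 1.77735932e-03, -5.84562850e+01,  1.05132625e+00, -2.59775054e+01,
        1.25928421e-02,  4.58138020e-03,  3.06468898e-06]), 'tool_pos': array([0.24441009, 0.60168372, 0.23049635]), 'tcp_rot': array([-6.02139900e-01, -3.08317989e+00,  2.46822935e-03]), 'ft_force': array([-0.12009365,  0.39765307, -0.28866976]), 'moment': array([-0.0267347 ,  0.04212833,  0.01470759]), 'finger_force': 0.0, 'grip_width': 0.9997646864343916} 0.0187
```

View pics/scene0.png

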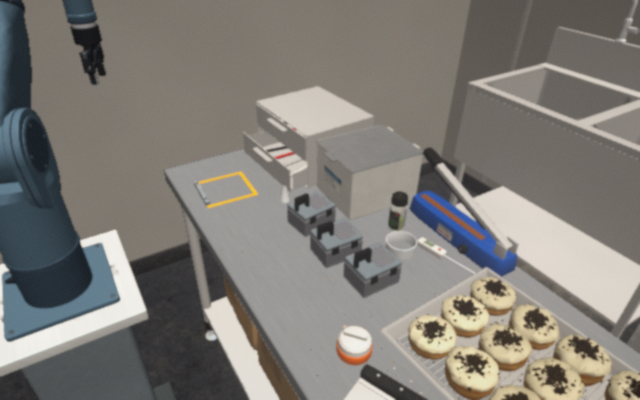

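View pics/top0.png

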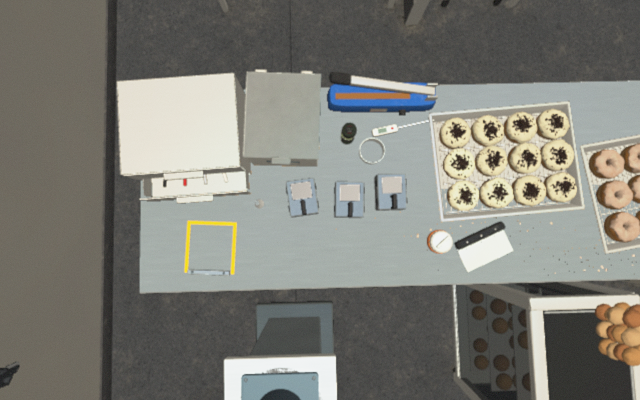

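The scene view shows the three cases in a row at about (310,210), (335,240) and (372,268), and the yellow bay at (225,190). In the top view the cases are at (302,197), (349,199) and (391,192), the bay spans cols 185–237 and rows 221–275, and the nozzle is near (259,203).

```bash
cat > h.py <<'E'
import numpy as np,cv2
from plant import ctrl
from scipy.spatial.transform import Rotation as R
def ray(n,uv,z):
    m=ctrl.camera_model(n);K,E=m["intrinsics"],m["extrinsics"]
    d=E[:3,:3]@np.linalg.solve(K,[uv[0],uv[1],1.]); o=E[:3,3]
    return o+d*(z-o[2])/d[2]
def proj(n,p):
    m=ctrl.camera_model(n);K,E=m["intrinsics"],m["extrinsics"]
    q=K@(E[:3,:3].T@(np.array(p)-E[:3,3])); return q[:2]/q[2]
E
python3 - <<'E'
import cv2,numpy as np
im=cv2.imread("pics/top0.png")
a=im[165:285,170:290]; b=im[160:230,250:450]
cv2.imwrite("pics/c1.png",cv2.resize(b,None,fx=4,fy=4,interpolation=cv2.INTER_CUBIC))
cv2.imwrite("pics/c2.png",cv2.resize(a,None,fx=5,fy=5,interpolation=cv2.INTER_CUBIC))
from h import *
hsv=cv2.cvtColor(im,cv2.COLOR_BGR2HSV)
y=cv2.inRange(hsv,(20,120,100),(35,255,255)); y[:,:170]=0;y[:,260:]=0;y[:210]=0;y[290:]=0
p=np.argwhere(y)[:,::-1]; print(len(p))
W=np.array([ray("top",q,0)[:2] for q in p]); print(W.min(0),W.max(0))
k=(im.max(2)<45).astype(np.uint8); k[:,:280]=0;k[:,415:]=0;k[:190]=0;k[225:]=0
n,l,st,c=cv2.connectedComponentsWithStats(k)
for i in range(1,n):
    if st[i,4]>15: print(st[i],c[i],ray("top",c[i],.098).round(4))
E
```

```text
504
[0.39122394 0.11822577] [0.54478936 0.26659858]
```

View pics/c1.png

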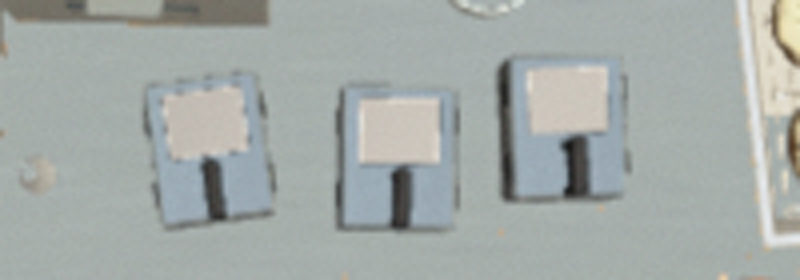

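View pics/c2.png

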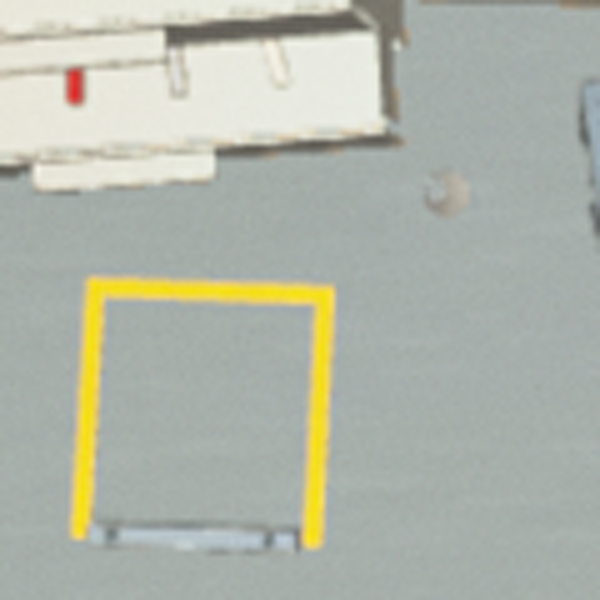

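The crop shows each lid with a pale panel and a dark handle pointing at the robot; handle ends are near crop (215,185), (402,195) and (577,165). The second crop shows the bay tapes, with the rail at (190,535).

Run:
```python
from h import *
im=cv2.imread("pics/top0.png")
hsv=cv2.cvtColor(im,cv2.COLOR_BGR2HSV).astype(int)
for q in[(297,211),(302,190),(304,207),(280,215),(292,196),(336,205),(391,200),(376,190)]: print(q,im[q[1],q[0]],hsv[q[1],q[0]])
lo=[(285,320),(333,367),(374,408)]
for a,b in lo:
    m=np.zeros(im.shape[:2],np.uint8); 
    B=im.astype(int)
    lid=((B[:,:,0]-B[:,:,2])>25)|(((B[:,:,2]-B[:,:,0])>5)&(B.min(2)>120))
    m[170:222,a:b]=lid[170:222,a:b]
    c=max(cv2.findContours(m,0,1)[0],key=cv2.contourArea)
    c=cv2.convexHull(c)
    W=np.array([ray("top",q[0],.062)[:2] for q in c])
    r=cv2.minAreaRect((W*1000).astype(np.float32)); print("lid",r)
    card=np.zeros_like(m); card[170:222,a:b]=(((B[:,:,2]-B[:,:,0])>5)&(B.min(2)>120))[170:222,a:b]
    c=max(cv2.findContours(card,0,1)[0],key=cv2.contourArea)
    W=np.array([ray("top",q[0],.062)[:2] for q in c]); print("card",cv2.minAreaRect((W*1000).astype(np.float32)))
    d=(B.max(2)<95); yy,xx=np.nonzero(d[196:216,a+8:b-8]); xx=xx+a+8;yy=yy+196
    W=np.array([ray("top",q,.098)[:2] for q in zip(xx,yy)])*1000
    print("handle",len(W),W.mean(0),W.min(0),W.max(0),np.degrees(cv2.fitLine(W.astype(np.float32),2,0,.01,.01)[:2].ravel()[1]))
# bay tapes: line fits
y=cv2.inRange(hsv.astype(np.uint8),(20,120,100),(35,255,255)); y[:,:170]=0;y[:,260:]=0;y[:210]=0;y[290:]=0
p=np.argwhere(y)[:,::-1];W=np.array([ray("top",q,0)[:2] for q in p])*1000
for n,s in (("L",(W[:,1]>240)&(W[:,0]<525)&(W[:,0]>410)),("R",(W[:,1]<145)&(W[:,0]<525)&(W[:,0]>410)),("F",(W[:,0]>530)&(W[:,1]<245)&(W[:,1]>140))):
    f=cv2.fitLine(W[s].astype(np.float32),2,0,.01,.01).ravel(); print(n,f,s.sum())
# rail
for q in [(189,268),(189,270),(189,272),(189,274),(228,272),(212,268),(212,269),(212,270),(212,271),(212,272),(212,273),(212,274),(212,275),(212,276)]: print(q,im[q[1],q[0]],ray("top",q,.014).round(4))
```

```text
(297, 211) [182 170 156] [104  36 182]
(302, 190) [180 189 194] [ 19  18 194]
(304, 207) [64 68 69] [24 18 69]
(280, 215) [170 176 166] [ 72  14 176]
(292, 196) [182 185 185] [ 30   4 185]
(336, 205) [163 158 147] [ 99  25 163]
(391, 200) [126 118 108] [103  36 126]
(376, 190) [66 69 69] [30 11 69]
lid ((620.9348754882812, -76.05989074707031), (43.52854919433594, 53.60340118408203), 6.966421604156494)
card ((620.9348754882812, -76.05989074707031), (43.52854919433594, 53.60340118408203), 6.966421604156494)
handle 58 [571.60748895 -81.61216055] [553.21001291 -89.25803688] [591.17328654 -76.31650598] 6.261951
lid ((611.4774169921875, -211.02891540527344), (53.3075065612793, 42.021629333496094), 88.60547637939453)
card ((611.4774169921875, -211.02890014648438), (53.30751037597656, 42.021629333496094), 88.60548400878906)
handle 55 [ 564.78712653 -206.52056468] [ 547.53960185 -211.03597584] [ 582.63470431 -201.88909046] -2.506865
lid ((631.0962524414062, -329.2990417480469), (53.72749328613281, 42.20157241821289), 88.61825561523438)
card ((631.09619140625, -329.2990417480469), (53.72748565
[... 330 characters left out ...]
.3832013e+02 1.9381493e+02] 121
(189, 268) [161 165 159] [0.4102 0.2505 0.014 ]
(189, 270) [182 181 173] [0.4045 0.2505 0.014 ]
(189, 272) [198 195 182] [0.3989 0.2505 0.014 ]
(189, 274) [164 170 164] [0.3932 0.2505 0.014 ]
(228, 272) [187 177 166] [0.396  0.1394 0.014 ]
(212, 268) [167 172 166] [0.4085 0.185  0.014 ]
(212, 269) [155 159 150] [0.4056 0.185  0.014 ]
(212, 270) [161 164 157] [0.4028 0.185  0.014 ]
(212, 271) [199 197 189] [0.4   0.185 0.014]
(212, 272) [203 198 184] [0.3972 0.185  0.014 ]
(212, 273) [200 195 181] [0.3943 0.185  0.014 ]
(212, 274) [178 176 164] [0.3915 0.185  0.014 ]
(212, 275) [151 154 148] [0.3887 0.185  0.014 ]
(212, 276) [169 173 163] [0.3859 0.1851 0.014 ]
```

```bash
cat >> h.py <<'E'
def lid(im,a,b,t=170,u=222,n="top"):
    B=cv2.GaussianBlur(im,(0,0),.6).astype(int)
    m=np.zeros(im.shape[:2],np.uint8)
    g=((B[:,:,0]-B[:,:,2])>13)|((B[:,:,2]-B[:,:,0])>5)|(B.max(2)<110)
    m[t:u,a:b]=g[t:u,a:b]; dark=(B.max(2)<110)
    c=cv2.convexHull(max(cv2.findContours(m,0,1)[0],key=cv2.contourArea))
    l=np.zeros_like(m); cc=(((B[:,:,0]-B[:,:,2])>13)|(((B[:,:,2]-B[:,:,0])>5)&(B.min(2)>120))); l[t:u,a:b]=cc[t:u,a:b]
    l=cv2.morphologyEx(l,2,np.ones((2,2)))if 0 else l
    k=max(cv2.findContours(l,0,1)[0],key=cv2.contourArea)
    W=np.array([ray(n,q[0],.062)[:2] for q in k])
    return cv2.minAreaRect((W*1000).astype(np.float32))
E
python3 - <<'E'
from h import *
im=cv2.imread("pics/top0.png")
for a,b in[(283,322),(331,368),(372,410)]: print(lid(im,a,b))
s=ctrl.sense(); print(R.from_rotvec(s["tcp_rot"]).as_matrix().round(4))
E
```

```text
((603.3489990234375, -77.799072265625), (94.80314636230469, 74.69038391113281), 6.719457626342773)
((594.42529296875, -209.30609130859375), (74.92118835449219, 95.52997589111328), 86.24583435058594)
((613.34375, -329.1173400878906), (95.3001480102539, 74.8824462890625), 0.2941857576370239)
[[-9.265e-01  3.762e-01 -5.000e-04]
 [ 3.762e-01  9.265e-01 -1.500e-03]
 [-1.000e-04 -1.600e-03 -1.000e+00]]
```

Emit:
play_rows(
  deltas=[-0.04,-0.036,0.005,0,0,-0.005,0.5,-0.09,-0.08,0.01,0,0,-0.012,0.5,-0.14,-0.125,0.02,0,0,-0.02,0.5,-0.18,-0.165,0.025,0,0,-0.025,0.5,-0.22,-0.2,0.03,0,0,-0.03,0.5,-0.25,-0.23,0.035,0,0,-0.035,0.5,-0.27,-0.245,0.04,0,0,-0.04,0.5,-0.28,-0.255,0.04,0,0,-0.04,0.5],
)

```text
t: 0.9
tool_pos: [0.409, 0.2563, 0.1906]
tcp_rot: [-0.215, -3.134, 0.003]
ft_force: [-0.1, 0.4, -0.5]
grip_width: 0.496
finger_force: 0.0
```

```bash
cat >> h.py <<'E'
def go(xyz,yaw,s=None):
    "shift in tool axes to reach xyz, tool x along -case x (yaw deg), pointing down"
    s=s or ctrl.sense(); T=R.from_rotvec(s["tcp_rot"])
    c,q=np.cos(np.radians(yaw)),np.sin(np.radians(yaw))
    G=R.from_matrix(np.array([[-c,-q,0],[-q,c,0],[0,0,-1]]))
    d=T.inv().apply(np.array(xyz)-s["tool_pos"]); r=np.degrees((T.inv()*G).as_rotvec())/360
    print("t",s["t"],"pos",s["tool_pos"].round(4),"yaw",np.degrees(np.arctan2(*-T.as_matrix()[1::-1,0])).round(2),"shift",d.round(4),"turn",r.round(4),"F",s["ft_force"].round(2),"M",s["moment"].round(3),"q",s["joint_pos"].round(2),"g",round(s["grip_width"],3),round(s["finger_force"],1))
E
python3 -c "
from h import *
go([.5725,-.0814,.14],6.7)
print(ray('top',(259,203),.025))"
```

```text
t 0.9 pos [0.409  0.2563 0.1906] yaw -7.87 shift [-0.2082 -0.312   0.0512] turn [-0.0003 -0.0001 -0.0405] F [-0.08  0.35 -0.47] M [ 0.046  0.052 -0.025] q [-0.68  0.31  0.04  2.01 -0.01  0.83  0.79] g 0.496 0.0
[0.59072481 0.04673713 0.025     ]
```

Emit:
play_rows(
  deltas=[-0.015,-0.025,0.005,0,0,-0.003,0.5,-0.04,-0.065,0.01,0,0,-0.008,0.5,-0.07,-0.11,0.02,0,0,-0.014,0.5,-0.1,-0.155,0.025,0,0,-0.02,0.5,-0.13,-0.2,0.035,0,0,-0.026,0.5,-0.16,-0.24,0.04,0,0,-0.031,0.5,-0.185,-0.28,0.046,0,0,-0.036,0.5,-0.2,-0.302,0.051,0,0,-0.0395,0.5],
)

```text
t: 1.7
tool_pos: [0.5664, -0.069, 0.1399]
tcp_rot: [-0.177, 3.137, -0.002]
ft_force: [0.6, 1.1, 0.6]
grip_width: 0.503
finger_force: 0.0
```

Emit:
play_rows(
  deltas=[-0.008,-0.01,0,0,0,-0.001,0.5,-0.008,-0.01,0,0,0,-0.001,0.5,-0.008,-0.01,0,0,0,-0.001,0.5],
)

```text
t: 2.0
tool_pos: [0.5744, -0.0727, 0.1401]
tcp_rot: [0.19, -3.135, -0.002]
ft_force: [-0.4, 0.3, 0.0]
grip_width: 0.498
finger_force: 0.0
```

Run:
```python
from h import *
go([.5725,-.0814,.07],6.7)
im=ctrl.camera("scene")[:,:,::-1]
cv2.imwrite("pics/s1.png",cv2.resize(im[130:300,220:420],None,fx=3.5,fy=3.5,interpolation=cv2.INTER_CUBIC))
```

```text
t 2.0 pos [ 0.5744 -0.0727  0.1401] yaw 6.95 shift [ 0.0029 -0.0085  0.0701] turn [ 0.0002 -0.0001  0.0007] F [-0.45  0.29  0.01] M [-0.023  0.004 -0.011] q [-0.02  0.53  0.09  1.81 -0.06  0.81  1.8 ] g 0.498 0.0
```

View pics/s1.png

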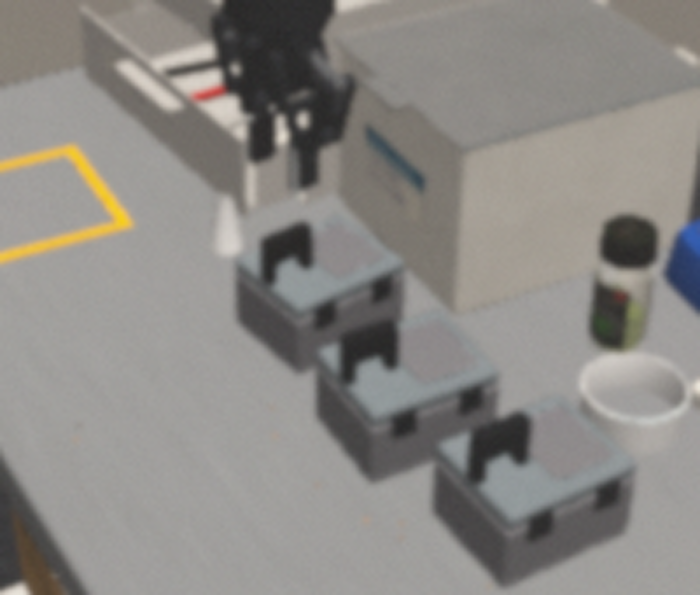

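The gripper hangs above the left case, and the handles are loops standing on the lids, near (285,250), (368,350) and (500,445) in the crop. I will descend on the left one.

Emit:
play_rows(
  deltas=[0.003,-0.0085,0.005,0,0,0.0007,0.4,0.003,-0.0085,0.02,0,0,0.0007,0.35,0.003,-0.0085,0.04,0,0,0.0007,0.3,0.003,-0.0085,0.055,0,0,0.0007,0.3,0.003,-0.0085,0.065,0,0,0.0007,0.3,0.003,-0.0085,0.07,0,0,0.0007,0.3,0.003,-0.0085,0.07,0,0,0.0007,0.25,0.003,-0.0085,0.07,0,0,0.0007,0.22],
)

```text
t: 2.85
tool_pos: [0.5732, -0.0832, 0.0707]
tcp_rot: [-0.181, 3.136, 0.0]
ft_force: [-0.0, -0.4, 0.1]
grip_width: 0.219
finger_force: 0.2
```

Run:
```python
from h import *
go([.5725,-.0814,.07],6.7)
im=ctrl.camera("scene")[:,:,::-1]
cv2.imwrite("pics/s2.png",cv2.resize(im[150:250,250:370],None,fx=5,fy=5,interpolation=cv2.INTER_CUBIC))
```

```text
t 2.85 pos [ 0.5732 -0.0832  0.0707] yaw 6.62 shift [0.0005 0.0019 0.0006] turn [ 0.      0.0001 -0.0002] F [-0.02 -0.39  0.14] M [0.063 0.04  0.037] q [ 0.01  0.64  0.08  1.84 -0.08  0.67  1.82] g 0.219 0.2
```

View pics/s2.png

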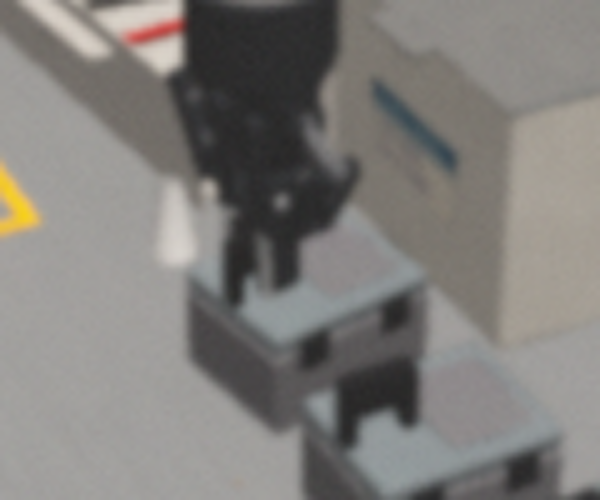

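The fingers straddle the handle at crop (260,260), clear of the lid. Next I close lightly.

Emit:
play_rows(
  deltas=[0,0.0015,0,0,0,0,0.2,0,0.0015,0,0,0,0,0.17,0,0.0015,0,0,0,0,0.15,0,0.0015,0,0,0,0,0.14,0,0.0015,0,0,0,0,0.135,0,0.0015,0,0,0,0,0.135],
)

```text
t: 3.5
tool_pos: [0.5731, -0.0816, 0.0707]
tcp_rot: [-0.182, 3.136, 0.0]
ft_force: [0.1, 1.5, 5.2]
grip_width: 0.136
finger_force: 12.8
```

```bash
python3 -c "
from h import *
go([.5725,-.0814,.07],6.7)"
```

```text
t 3.5 pos [ 0.5731 -0.0816  0.0707] yaw 6.63 shift [0.0006 0.0002 0.0007] turn [ 0.      0.0001 -0.0002] F [0.06 1.48 5.24] M [ 0.301  0.142 -0.012] q [ 0.    0.64  0.08  1.84 -0.08  0.67  1.82] g 0.136 12.8
```

Emit:
play_rows(
  deltas=[-0.0006,0,-0.0007,0,0.0014,0,0.135,-0.0012,0,-0.0014,0,0.0028,0,0.135,-0.0025,0,-0.0028,0,0.0056,0,0.135,-0.0038,0,-0.0041,0,0.0083,0,0.135,-0.0051,0,-0.0054,0,0.0111,0,0.135,-0.0051,0,-0.0054,0,0.0111,0,0.135,-0.0051,0,-0.0054,0,0.0111,0,0.135],
)

```text
t: 4.2
tool_pos: [0.578, -0.0813, 0.0754]
tcp_rot: [0.178, -3.067, 0.007]
ft_force: [-0.1, -0.3, -1.6]
grip_width: 0.14
finger_force: 12.2
```

```bash
python3 -c "
from h import *
go([.5725,-.0814,.07],6.7)
im=ctrl.camera('scene')[:,:,::-1]
cv2.imwrite('pics/s3.png',cv2.resize(im[150:250,250:370],None,fx=5,fy=5,interpolation=cv2.INTER_CUBIC))
s=ctrl.sense(); print(s['ft_force'],s['moment'])
"
```

```text
t 4.2 pos [ 0.578  -0.0813  0.0754] yaw 6.63 shift [0.0051 0.0005 0.0058] turn [-0.     -0.0111 -0.0002] F [-0.13 -0.27 -1.59] M [-0.041 -0.206 -0.006] q [-0.01  0.67  0.09  1.76 -0.06  0.78  1.8 ] g 0.14 12.2
[ 0.97670201 -1.02289271 -2.91210482] [ 0.00712565 -0.17802012  0.01307026]
```

View pics/s3.png

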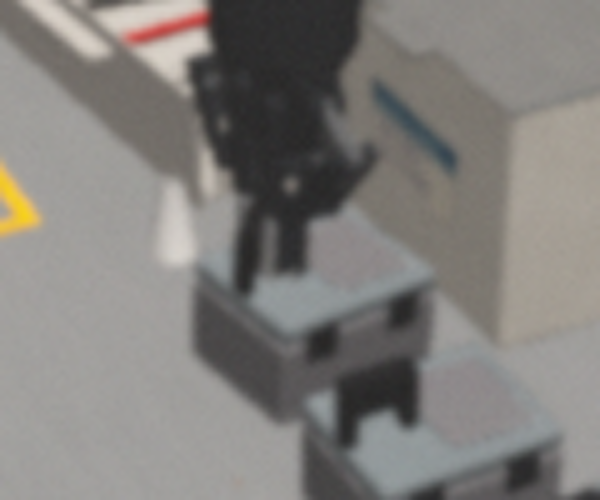

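The case is tipped a little, with its near end raised. I'll average readings while holding.

```bash
cat >> h.py <<'E'
def feel(yaw,n=12):
    F=[];M=[]
    for _ in range(n):
        ctrl.camera("top"); s=ctrl.sense(); F.append(s["ft_force"]);M.append(s["moment"])
    F=np.array(F);M=np.array(M); Z=R.from_euler("z",-yaw,degrees=True); f=Z.apply(F.mean(0)); m=Z.apply(M.mean(0))
    print("F case",f.round(2),"sd",F.std(0).round(2),"M",m.round(3),"sd",M.std(0).round(3),"My far",(m[1]+.075*f[0]+.075*f[2]).round(3), "t",s["t"])
    # torque y of (r x F) = rz Fx - rx Fz, r=(-.075,.,.075)
E
python3 -c "
from h import *
feel(6.7)"
```

```text
F case [-0.11 -0.22 -3.07] sd [0.58 0.34 0.44] M [-0.013 -0.072 -0.018] sd [0.028 0.052 0.036] My far -0.311 t 4.85
```

```bash
python3 -c "
from h import *
feel(6.7,10)
go([.5725,-.0814,.07],6.7)"
```

```text
F case [-0.11 -0.19 -3.15] sd [0.31 0.61 0.4 ] M [ 0.013 -0.03   0.004] sd [0.024 0.027 0.035] My far -0.274 t 5.35
t 5.35 pos [ 0.5778 -0.0812  0.0757] yaw 6.63 shift [0.0049 0.0004 0.0061] turn [ 0.     -0.0111 -0.0002] F [-0.36  0.09 -2.6 ] M [ 0.023 -0.005 -0.001] q [-0.01  0.67  0.09  1.76 -0.06  0.78  1.8 ] g 0.135 12.1
```

Emit:
play_rows(
  deltas=[0.0008,0,0.0009,0,-0.0018,0,0.135,0.0018,0,0.0019,0,-0.0039,0,0.135,0.0028,0,0.003,0,-0.006,0,0.135,0.0038,0,0.0041,0,-0.0083,0,0.135,0.0046,0,0.005,0,-0.01,0,0.135,0.0054,0,0.0051,0,-0.0111,0,0.135,0.0054,0,0.0051,0,-0.0111,0,0.135],
)

```text
t: 6.05
tool_pos: [0.5717, -0.082, 0.071]
tcp_rot: [0.181, -3.136, -0.0]
ft_force: [-0.4, -0.4, -2.2]
grip_width: 0.14
finger_force: 12.1
```

Emit:
play_rows(
  deltas=[0,0,0,0,0,0,0.15,0,0,0,0,0,0,0.2,0,0,0,0,0,0,0.3,0,0,-0.005,0,0,0,0.3,0,0,-0.02,0,0,0,0.3,0,0,-0.04,0,0,0,0.3,0,0,-0.055,0,0,0,0.3,0,0,-0.055,0,0,0,0.3],
)

```text
t: 6.85
tool_pos: [0.5741, -0.0821, 0.129]
tcp_rot: [-0.181, 3.131, -0.001]
ft_force: [-0.1, -0.1, 0.9]
grip_width: 0.3
finger_force: 0.0
```

```bash
python3 -c "
from h import *
ctrl.camera('top')
go([.564,-.2075,.126],-2.5)"
```

```text
t 6.9 pos [ 0.5731 -0.082   0.1275] yaw 6.62 shift [ 0.0236 -0.1236  0.0015] turn [-0.      0.0005  0.0253] F [-0.16  0.4  -0.97] M [ 0.043  0.007 -0.02 ] q [-0.    0.55  0.09  1.82 -0.07  0.78  1.81] g 0.3 0.0
```

Emit:
play_rows(
  deltas=[0.003,-0.015,0,0,0,0.003,0.3,0.009,-0.045,0,0,0,0.01,0.3,0.016,-0.08,0,0,0,0.017,0.3,0.021,-0.11,0,0,0,0.023,0.3,0.0236,-0.1236,0,0,0.0005,0.0253,0.3,0.0236,-0.1236,0,0,0.0005,0.0253,0.3,0.0236,-0.1236,0,0,0.0005,0.0253,0.3,0.0236,-0.1236,0,0,0.0005,0.0253,0.3],
)

```text
t: 7.7
tool_pos: [0.5632, -0.2049, 0.1257]
tcp_rot: [-0.063, -3.137, -0.002]
ft_force: [-0.4, -0.4, 1.1]
grip_width: 0.297
finger_force: 0.0
```

```bash
python3 -c "
from h import *
ctrl.camera('top')
go([.564,-.2075,.07],-2.5)
feel(0,6)"
```

```text
t 7.75 pos [ 0.5633 -0.2051  0.1258] yaw -2.31 shift [-0.001  -0.0025  0.0558] turn [ 0.0002 -0.0005  0.0005] F [-0.42 -0.05  0.55] M [-0.005 -0.    -0.001] q [ 0.17  0.58  0.14  1.76 -0.11  0.81  1.89] g 0.301 0.0
F case [ 0.02  0.02 -0.41] sd [0.29 0.43 0.37] M [-0.018 -0.007 -0.007] sd [0.017 0.027 0.027] My far -0.037 t 8.05
```

Emit:
play_rows(
  deltas=[-0.001,-0.002,0.005,0,0,0.0005,0.3,-0.001,-0.002,0.02,0,-0.0005,0.0005,0.3,-0.001,-0.002,0.037,0,-0.0005,0.0005,0.3,-0.001,-0.002,0.05,0,-0.0005,0.0005,0.3,-0.001,-0.002,0.0555,0,-0.0005,0.0005,0.25,-0.001,-0.002,0.0555,0,-0.0005,0.0005,0.2,-0.001,-0.002,0.0555,0,-0.0005,0.0005,0.18,-0.001,-0.002,0.0555,0,-0.0005,0.0005,0.165],
)

```text
t: 8.85
tool_pos: [0.5641, -0.2093, 0.0711]
tcp_rot: [0.073, 3.14, -0.0]
ft_force: [0.3, 1.7, -1.6]
grip_width: 0.168
finger_force: 0.4
```

Emit:
play_rows(
  deltas=[0,0,0,0,0,0,0.15,0,0,0,0,0,0,0.14,0,0,0,0,0,0,0.135,0,0,0,0,0,0,0.135],
)

```text
t: 9.25
tool_pos: [0.5642, -0.2094, 0.0711]
tcp_rot: [0.073, 3.14, -0.0]
ft_force: [-0.9, 2.8, 4.9]
grip_width: 0.136
finger_force: 12.8
```

```bash
python3 -c "
from h import *
ctrl.camera('top')
go([.564,-.2075,.07],-2.5)"
```

```text
t 9.3 pos [ 0.5642 -0.2094  0.0711] yaw -2.66 shift [0.0002 0.0018 0.0011] turn [-0.      0.0002 -0.0004] F [-0.42  2.1   4.92] M [0.398 0.132 0.006] q [ 0.19  0.67  0.13  1.78 -0.12  0.7   1.91] g 0.137 12.9
```

Emit:
play_rows(
  deltas=[-0.0006,0.0005,-0.0007,0,0.0014,0,0.135,-0.0012,0.001,-0.0014,0,0.0028,0,0.135,-0.0025,0.0015,-0.0028,0,0.0056,0,0.135,-0.0038,0.0015,-0.0041,0,0.0083,0,0.135,-0.0051,0.0015,-0.0054,0,0.0111,0,0.135,-0.0051,0.0015,-0.0054,0,0.0111,0,0.135,-0.0051,0.0015,-0.0054,0,0.0111,0,0.135],
)

```text
t: 10.0
tool_pos: [0.5692, -0.2078, 0.0756]
tcp_rot: [-0.071, -3.071, -0.002]
ft_force: [0.4, -0.4, -2.0]
grip_width: 0.138
finger_force: 12.2
```

```bash
python3 -c "
from h import *
feel(-2.5,8)
feel(-2.5,10)
go([.564,-.2075,.07],-2.5)"
```

```text
F case [ 0.5  -0.05 -1.84] sd [0.51 0.56 0.22] M [ 0.03  -0.21  -0.004] sd [0.034 0.052 0.03 ] My far -0.31 t 10.4
F case [-0.2   0.5  -2.36] sd [0.38 0.33 0.42] M [ 0.073 -0.067  0.015] sd [0.036 0.033 0.034] My far -0.259 t 10.9
t 10.9 pos [ 0.5687 -0.2082  0.0759] yaw -2.67 shift [0.0043 0.0005 0.0062] turn [-0.     -0.0111 -0.0005] F [-0.78  0.44 -2.91] M [ 0.078 -0.004  0.008] q [ 0.17  0.7   0.15  1.71 -0.11  0.82  1.88] g 0.134 12.1
```

Emit:
play_rows(
  deltas=[0.0008,0,0.0009,0,-0.0018,0,0.135,0.0018,0,0.0019,0,-0.0039,0,0.135,0.0028,0,0.003,0,-0.006,0,0.135,0.0038,0,0.0041,0,-0.0083,0,0.135,0.0046,0,0.0051,0,-0.01,0,0.135,0.0052,0,0.0057,0,-0.0111,0,0.135,0.0052,0,0.006,0,-0.0111,0,0.135,0.0052,0,0.006,0,-0.0111,0,0.135],
)

```text
t: 11.7
tool_pos: [0.5636, -0.2081, 0.0711]
tcp_rot: [0.073, 3.14, -0.001]
ft_force: [-2.1, 1.1, 6.1]
grip_width: 0.137
finger_force: 13.3
```

Emit:
play_rows(
  deltas=[0,0,0,0,0,0,0.15,0,0,0,0,0,0,0.2,0,0,0,0,0,0,0.3,0,0,-0.005,0,0,0,0.3,0,0,-0.02,0,0,0,0.3,0,0,-0.04,0,0,0,0.3,0,0,-0.055,0,0,0,0.3,0,0,-0.055,0,0,0,0.3],
)

```text
t: 12.5
tool_pos: [0.5651, -0.2086, 0.1283]
tcp_rot: [0.073, 3.136, -0.003]
ft_force: [0.4, -0.6, -0.5]
grip_width: 0.305
finger_force: 0.0
```

Run:
```python
from h import *
im=ctrl.camera('top')[:,:,::-1]; cv2.imwrite("pics/top1.png",im)
go([.582,-.328,.126],-.8)
for a,b in[(283,322),(372,410)]: print(lid(im.copy(),a,b))
```

```text
t 12.55 pos [ 0.5642 -0.2082  0.1268] yaw -2.66 shift [-0.0233 -0.1188  0.001 ] turn [-0.0002  0.0005 -0.0052] F [ 0.06  0.18 -0.54] M [0.009 0.073 0.022] q [ 0.17  0.58  0.14  1.76 -0.11  0.8   1.89] g 0.301 0.0
((602.45263671875, -80.19619750976562), (95.14280700683594, 74.61528015136719), 6.347075462341309)
((595.1146240234375, -319.5227355957031), (92.39575958251953, 132.47610473632812), 87.98421478271484)
```

Emit:
play_rows(
  deltas=[-0.003,-0.015,0,0,0,-0.001,0.3,-0.009,-0.045,0,0,0,-0.002,0.3,-0.016,-0.08,0,0,0,-0.003,0.3,-0.021,-0.107,0,0,0,-0.004,0.3,-0.0233,-0.1188,0,0,0.0005,-0.0052,0.3,-0.0233,-0.1188,0,0,0.0005,-0.0052,0.3,-0.0233,-0.1188,0,0,0.0005,-0.0052,0.3,-0.0233,-0.1188,0,0,0.0005,-0.0052,0.3],
)

```text
t: 13.35
tool_pos: [0.5813, -0.3253, 0.1249]
tcp_rot: [-0.018, -3.138, -0.002]
ft_force: [0.5, -0.7, 0.4]
grip_width: 0.299
finger_force: 0.0
```

```bash
python3 -c "
from h import *
ctrl.camera('top')
go([.582,-.328,.07],-.8)
feel(0,4)"
```

```text
t 13.4 pos [ 0.5813 -0.3255  0.1251] yaw -0.66 shift [-0.0009 -0.0026  0.0551] turn [ 0.0002 -0.0005  0.0004] F [-0.21 -0.42 -0.13] M [-0.01  -0.025  0.039] q [ 0.35  0.69  0.14  1.57 -0.11  0.9   2.09] g 0.305 0.0
F case [ 0.1  -0.13 -0.15] sd [0.23 0.2  0.63] M [ 0.003  0.001 -0.028] sd [0.014 0.032 0.031] My far -0.003 t 13.6
```

Emit:
play_rows(
  deltas=[-0.001,-0.001,0.005,0,0,0.0004,0.3,-0.001,-0.001,0.02,0,-0.0005,0.0004,0.3,-0.001,-0.001,0.037,0,-0.0005,0.0004,0.3,-0.001,-0.001,0.05,0,-0.0005,0.0004,0.3,-0.001,-0.001,0.0545,0,-0.0005,0.0004,0.25,-0.001,-0.001,0.0545,0,-0.0005,0.0004,0.2,-0.001,-0.001,0.0545,0,-0.0005,0.0004,0.18,-0.001,-0.001,0.0545,0,-0.0005,0.0004,0.165],
)

```text
t: 14.4
tool_pos: [0.5823, -0.3287, 0.0714]
tcp_rot: [0.025, 3.141, -0.001]
ft_force: [0.1, 0.2, -1.8]
grip_width: 0.165
finger_force: 0.2
```

Emit:
play_rows(
  deltas=[0,0,0,0,0,0,0.15,0,0,0,0,0,0,0.14,0,0,0,0,0,0,0.135,0,0,0,0,0,0,0.135],
)

```text
t: 14.8
tool_pos: [0.5823, -0.3285, 0.0714]
tcp_rot: [0.025, 3.141, -0.0]
ft_force: [-1.3, 2.2, 5.5]
grip_width: 0.138
finger_force: 13.8
```

```bash
python3 -c "
from h import *
ctrl.camera('top')
go([.582,-.328,.07],-.8)"
```

```text
t 14.85 pos [ 0.5823 -0.3285  0.0714] yaw -0.92 shift [0.0003 0.0004 0.0014] turn [-0.      0.0001 -0.0003] F [-0.43  2.29  6.05] M [0.524 0.138 0.131] q [ 0.36  0.76  0.13  1.59 -0.12  0.8   2.1 ] g 0.138 13.9
```

Emit:
play_rows(
  deltas=[-0.0006,0.0005,-0.0007,0,0.0014,0,0.135,-0.0012,0.001,-0.0014,0,0.0028,0,0.135,-0.0025,0.0015,-0.0028,0,0.0056,0,0.135,-0.0038,0.0015,-0.0041,0,0.0083,0,0.135,-0.0051,0.0015,-0.0054,0,0.0111,0,0.135,-0.0051,0.0015,-0.0054,0,0.0111,0,0.135,-0.0051,0.0015,-0.0054,0,0.0111,0,0.135],
)

```text
t: 15.55
tool_pos: [0.5872, -0.3268, 0.0757]
tcp_rot: [-0.024, -3.072, -0.001]
ft_force: [0.6, 0.0, -4.7]
grip_width: 0.136
finger_force: 11.9
```

```bash
python3 -c "
from h import *
feel(-.8,8)
feel(-.8,10)
go([.564,-.2075,.07],-2.5)"
```

```text
F case [ 0.45  0.29 -5.67] sd [0.35 0.35 0.52] M [ 0.019 -0.143  0.016] sd [0.037 0.046 0.013] My far -0.534 t 15.95
F case [-0.25  0.28 -5.86] sd [0.32 0.41 0.43] M [ 0.078 -0.03   0.017] sd [0.038 0.033 0.022] My far -0.489 t 16.45
t 16.45 pos [ 0.5869 -0.3273  0.0762] yaw -0.94 shift [0.0244 0.1194 0.0079] turn [-0.0002 -0.0111  0.0043] F [ 0.29  0.42 -6.09] M [0.069 0.012 0.005] q [ 0.33  0.79  0.15  1.52 -0.1   0.91  2.06] g 0.136 11.8
```

Case C is clearly the heavy one, at 5.8 N against roughly 2.5–3 N for the others. I'll set it down and firm the grip slightly before dragging.

Emit:
play_rows(
  deltas=[0.0008,0,0.0009,0,-0.0018,0,0.135,0.0018,0,0.0019,0,-0.0039,0,0.135,0.0028,0,0.003,0,-0.006,0,0.135,0.0038,0,0.0041,0,-0.0083,0,0.135,0.0046,0,0.0051,0,-0.01,0,0.135,0.0051,0,0.0055,0,-0.0111,0,0.135,0.0051,0,0.0055,0,-0.0111,0,0.13,0.0051,0,0.0055,0,-0.0111,0,0.125],
)

```text
t: 17.25
tool_pos: [0.5816, -0.3275, 0.0716]
tcp_rot: [0.026, 3.141, -0.001]
ft_force: [-0.5, 0.2, -0.4]
grip_width: 0.135
finger_force: 34.1
```

```bash
python3 -c "
from h import *
feel(-.8,5)
go([.44,-.328,.071],-.8)"
```

```text
F case [-1.92  0.12  2.08] sd [0.35 0.51 0.59] M [ 0.079  0.437 -0.021] sd [0.015 0.054 0.026] My far 0.449 t 17.5
t 17.5 pos [ 0.5816 -0.3275  0.0716] yaw -0.94 shift [ 0.1416 -0.0028  0.0006] turn [-0.0001  0.     -0.0004] F [-2.32  0.27  2.51] M [ 0.107  0.521 -0.018] q [ 0.36  0.76  0.13  1.59 -0.12  0.8   2.09] g 0.133 34.5
```

Emit:
play_rows(
  deltas=[0.005,0,-0.0003,0,0,0,0.125,0.018,0,-0.0003,0,0,0,0.125,0.038,0,-0.0003,0,0,0,0.125,0.06,0,-0.0003,0,0,0,0.125,0.082,0,-0.0003,0,0,0,0.125,0.104,0,-0.0003,0,0,0,0.125,0.123,0,-0.0003,0,0,0,0.125,0.135,0,-0.0003,0,0,0,0.125],
)

```text
t: 18.3
tool_pos: [0.4456, -0.3251, 0.0716]
tcp_rot: [0.026, 3.141, -0.001]
ft_force: [1.2, -0.8, -4.3]
grip_width: 0.131
finger_force: 34.0
```

```bash
python3 -c "
from h import *
im=ctrl.camera('top')[:,:,::-1]; cv2.imwrite('pics/top2.png',im)
go([.44,.19,.071],-3.5)"
```

```text
t 18.35 pos [ 0.4439 -0.3252  0.0716] yaw -1.02 shift [0.0131 0.5151 0.0006] turn [-0.     -0.0002  0.0069] F [-6.09  1.55  4.33] M [0.238 1.088 0.057] q [ 0.46  0.6   0.12  1.91 -0.11  0.64  2.2 ] g 0.131 35.3
```

Emit:
play_rows(
  deltas=[0,0.005,-0.0003,0,0,0,0.125,0.001,0.018,-0.0003,0,0,0,0.125,0.001,0.04,-0.0003,0,0,0,0.125,0.002,0.065,-0.0003,0,0,0,0.125,0.002,0.09,-0.0003,0,0,0,0.125,0.003,0.115,-0.0003,0,0,0,0.125,0.004,0.14,-0.0003,0,0,0,0.125,0.004,0.165,-0.0003,0,0,0,0.125],
)

```text
t: 19.15
tool_pos: [0.4456, -0.1578, 0.0715]
tcp_rot: [0.024, 3.141, -0.0]
ft_force: [0.1, -1.0, -1.7]
grip_width: 0.133
finger_force: 34.3
```

Emit:
play_rows(
  deltas=[0.001,0.025,0,0,0,0,0.125,0.001,0.05,0,0,0,0,0.125,0.002,0.075,0,0,0,0.001,0.125,0.003,0.1,0,0,0,0.002,0.125,0.003,0.125,0,0,0,0.003,0.125,0.003,0.15,0,0,0,0.004,0.125,0.004,0.17,0,0,0,0.004,0.125,0.004,0.18,0,0,0,0.004,0.125],
)

```text
t: 19.95
tool_pos: [0.4439, 0.0232, 0.0715]
tcp_rot: [-0.059, -3.141, -0.001]
ft_force: [0.2, -1.9, -1.1]
grip_width: 0.134
finger_force: 34.5
```

```bash
python3 -c "
from h import *
im=ctrl.camera('top')[:,:,::-1]; cv2.imwrite('pics/top3.png',im)
go([.441,.194,.0715],-3.5)"
```

```text
t 20.0 pos [0.444  0.0241 0.0715] yaw -2.09 shift [0.0092 0.1697 0.0003] turn [ 0.0002 -0.      0.0039] F [-1.33  5.47  0.24] M [0.698 0.215 0.066] q [-0.27  0.47  0.14  2.18 -0.13  0.5   1.5 ] g 0.135 34.8
```

View pics/top3.png

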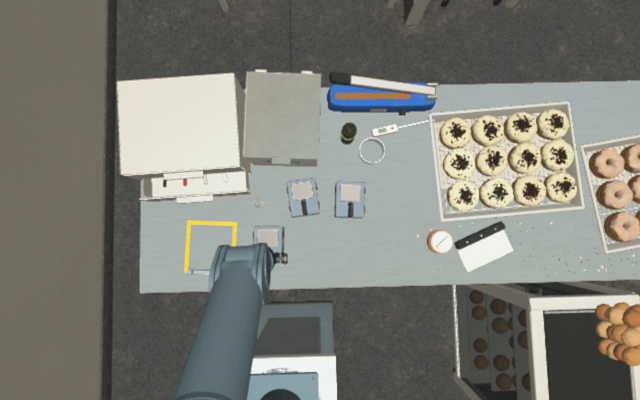

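The case is held at (269,237) beside the bay, and the two empty cases still stand at (303,197) and (349,199). I continue into the bay.

Emit:
play_rows(
  deltas=[0.001,0.007,0,0,0,0,0.125,0.002,0.025,0,0,0,0.001,0.125,0.003,0.05,0,0,0,0.002,0.125,0.004,0.075,0,0,0,0.003,0.125,0.005,0.1,0,0,0,0.0035,0.125,0.006,0.125,0,0,0,0.0035,0.125,0.007,0.15,0,0,0,0.0035,0.125,0.007,0.163,0,0,0,0.0035,0.125],
)

```text
t: 20.8
tool_pos: [0.4438, 0.1847, 0.0715]
tcp_rot: [-0.098, -3.14, -0.0]
ft_force: [0.8, -3.4, 1.9]
grip_width: 0.134
finger_force: 35.0
```

Emit:
play_rows(
  deltas=[0,0.003,0,0,0,0,0.125,0,0.004,0,0,0,0,0.125,0,0.004,0,0,0,0,0.125],
)

```text
t: 21.1
tool_pos: [0.4442, 0.1867, 0.0715]
tcp_rot: [0.101, 3.14, -0.0]
ft_force: [-0.6, 1.6, -1.5]
grip_width: 0.132
finger_force: 34.4
```

Run:
```python
from h import *
im=ctrl.camera('top')[:,:,::-1]; cv2.imwrite('pics/top4.png',im)
feel(-3.5,5)
go([.4235,.196,.0715],-3.5)
sc=ctrl.camera('scene')[:,:,::-1]
a=cv2.resize(im[205:285,170:260],None,fx=4.4,fy=5,interpolation=cv2.INTER_CUBIC)
b=cv2.resize(sc[150:230,170:260],None,fx=4.4,fy=5,interpolation=cv2.INTER_CUBIC)
cv2.imwrite('pics/m4.png',np.hstack([a,b]))
```

```text
F case [-0.12  0.38 -1.19] sd [0.32 0.62 0.32] M [0.215 0.072 0.087] sd [0.14  0.041 0.026] My far -0.026 t 21.4
t 21.4 pos [0.4442 0.1865 0.0715] yaw -3.69 shift [0.0213 0.0081 0.    ] turn [-0.0001  0.     -0.0005] F [ 0.13 -0.17 -0.84] M [ 0.031 -0.001  0.079] q [-0.62  0.52  0.16  2.09 -0.15  0.55  1.15] g 0.13 34.5
```

View pics/m4.png

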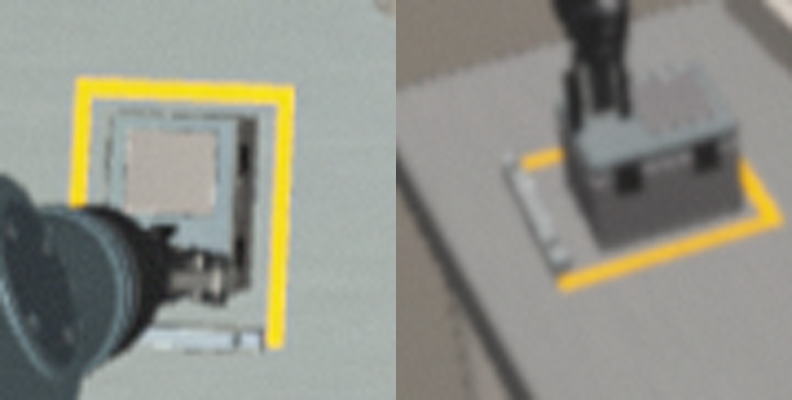

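The case stands inside the tapes, short of the rail; its pale panel is at (170,170) in the left crop. I measure its yaw and offset.

```bash
cat >> h.py <<'E'
def card(im):
    B=im.astype(int); m=((((B[:,:,2]-B[:,:,0])>5)&(B.min(2)>120)).astype(np.uint8)); m[:,:191]=0;m[:,231:]=0;m[:224]=0;m[275:]=0
    c=max(cv2.findContours(m,0,1)[0],key=cv2.contourArea)
    W=np.array([ray("top",q[0],.062)[:2] for q in c])*1000
    r=cv2.minAreaRect(W.astype(np.float32)); a=r[2]-90 if r[2]>45 else r[2]
    e=R.from_euler("z",3.5,degrees=True).apply([r[0][0]-453.2,r[0][1]-194,0])
    print("card",r,"yaw",a,"in bay: card",e.round(1),"case centre",(e-[17.8,0,0]).round(1))
E
python3 -c "
from h import *
card(cv2.imread('pics/top4.png'))"
```

```text
card ((492.35357666015625, 181.63629150390625), (52.91322708129883, 43.834739685058594), 88.53113555908203) yaw -1.4688644409179688 in bay: card [ 39.8 -10.    0. ] case centre [ 22. -10.   0.]
```

```bash
cat >> h.py <<'E'
def cardyaw(im,box):
    x0,x1,y0,y1=box; k=8
    B=cv2.resize(im[y0:y1,x0:x1].astype(np.float32),None,fx=k,fy=k,interpolation=cv2.INTER_CUBIC)
    m=((B[:,:,0]-B[:,:,2]<5)&(B.min(2)>125)).astype(np.uint8); m=cv2.morphologyEx(m,cv2.MORPH_OPEN,np.ones((80,80)))
    c=max(cv2.findContours(m,0,1)[0],key=cv2.contourArea)[:,0].astype(float)
    W=np.array([ray("top",((q[0]+.5)/k-.5+x0,(q[1]+.5)/k-.5+y0),.062)[:2] for q in c])*1000
    ce,sz,_=cv2.minAreaRect(W.astype(np.float32)); d=W-ce; o=[]
    for s,ax in(((d[:,1]>15)&(abs(d[:,0])<20),0),((d[:,1]<-15)&(abs(d[:,0])<20),0),((d[:,0]>20)&(abs(d[:,1])<14),1),((d[:,0]<-20)&(abs(d[:,1])<14),1)):
        p=np.polyfit(W[s][:,ax],W[s][:,1-ax],1); o.append(np.degrees(np.arctan(p[0]))*(1 if ax==0 else -1))
    print(np.round(ce,1),np.round(sz,1),np.round(o,2))
E
python3 -c "
from h import *
i0=cv2.imread('pics/top0.png');i4=cv2.imread('pics/top4.png')
for b in [(287,318,175,205),(335,365,178,206),(377,406,172,198)]: cardyaw(i0,b)
cardyaw(i4,(194,226,226,252))"
```

```text
[620.7 -75.5] [54.  45.8] [ 1.18 -1.28  1.58  2.02]
[ 611.9 -211. ] [55.6 46. ] [-1.65 -1.88 -1.37 -2.45]
[ 630.8 -329.3] [56.2 46.1] [-0.26 -2.34 -0.6  -1.28]
[492.2 182. ] [56.6 45.9] [-1.42 -1.45 -2.4  -1.47]
```

```bash
sed -i 's/np.ones((80,80))/np.ones((15,15))/' h.py; python3 -c "
from h import *
i0=cv2.imread('pics/top0.png');i4=cv2.imread('pics/top4.png')
for b in [(289,316,178,203),(335,365,178,206),(377,406,172,198)]: cardyaw(i0,b)
cardyaw(i4,(194,226,226,252))"
```

```text
[621.2 -75.5] [46.8 56.9] [5.68 5.3  6.41 6.66]Traceback (most recent call last):
  File "<string>", line 4, in <module>
    for b in [(289,316,178,203),(335,365,178,206),(377,406,172,198)]: cardyaw(i0,b)
                                                                      ~~~~~~~^^^^^^
  File "h.py", line 48, in cardyaw
    W=np.array([ray("top",((q[0]+.5)/k-.5+x0,(q[1]+.5)/k-.5+y0),.062)[:2] for q in c])*1000
                ~~~^^^^^^^^^^^^^^^^^^^^^^^^^^^^^^^^^^^^^^^^^^^^^^^^^^
  File "h.py", line 5, in ray
    m=ctrl.camera_model(n);K,E=m["intrinsics"],m["extrinsics"]
ValueError: time passes only in moves, steps and waits
```

```bash
sed -i 's/m=ctrl.camera_model(n);/m=cm(n);/; s/^def ray/import functools\n@functools.cache\ndef cm(n): return ctrl.camera_model(n)\ndef ray/' h.py; python3 -c "
from h import *
i0=cv2.imread('pics/top0.png');i4=cv2.imread('pics/top4.png')
for b in [(335,365,178,206),(377,406,172,198)]: cardyaw(i0,b)
cardyaw(i4,(194,226,226,252))"
```

```text
[ 612.2 -210.5] [56.5 46.5] [-2.55 -2.06 -2.32 -3.03]
[ 631.1 -329. ] [57.  47.1] [ 1.18 -1.07  0.05 -0.31]
[492.5 182.5] [57.3 47.4] [-3.2  -2.77 -4.47 -2.16]
```

Emit:
play_rows(
  deltas=[0.002,0.002,0,0,0,0.0003,0.125,0.004,0.005,0,0,0,0.0006,0.125,0.007,0.0075,0,0,0,0.001,0.125,0.01,0.0085,0,0,0,0.001,0.125,0.013,0.0085,0,0,0,0.001,0.13,0.015,0.0085,0,0,0,0.001,0.13,0.016,0.0085,0,0,0,0.001,0.13,0.016,0.0085,0,0,0,0.001,0.13],
)

```text
t: 22.25
tool_pos: [0.4282, 0.1969, 0.0715]
tcp_rot: [-0.109, -3.139, 0.0]
ft_force: [-0.7, -0.2, -2.5]
grip_width: 0.13
finger_force: 34.4
```

Run:
```python
from h import *
im=ctrl.camera('top')[:,:,::-1]; cv2.imwrite('pics/top5.png',im)
feel(-3.5,4)
go([.4235,.196,.0715],-3.5)
cardyaw(im,(192,226,228,256)); card(im)
```

```text
F case [-1.87  0.58 -0.65] sd [0.23 0.6  0.47] M [0.193 0.284 0.011] sd [0.007 0.084 0.04 ] My far 0.096 t 22.5
t 22.5 pos [0.4283 0.1969 0.0716] yaw -3.98 shift [ 0.0047 -0.0012  0.0001] turn [-0.     -0.0001 -0.0013] F [-1.86  1.5  -1.  ] M [0.213 0.388 0.068] q [-0.65  0.51  0.16  2.11 -0.15  0.53  1.11] g 0.133 34.6
[476.7 192.1] [57.6 47.4] [-2.9  -4.79 -4.9  -2.24]
card ((476.24249267578125, 191.98277282714844), (53.92664337158203, 43.915287017822266), 85.31568908691406) yaw -4.6843109130859375 in bay: card [23.1 -0.6  0. ] case centre [ 5.3 -0.6  0. ]
```

Emit:
play_rows(
  deltas=[0.0005,0,0,0,0,-0.0005,0.135,0.001,0,0,0,0,-0.0005,0.136,0.0015,0,0,0,0,-0.0005,0.136,0.002,0,0,0,0,-0.0005,0.136,0.0025,0,0,0,0,-0.0005,0.136,0.003,0,0,0,0,-0.0005,0.136,0.0035,0,0,0,0,-0.0005,0.136,0.0035,0,0,0,0,-0.0005,0.136],
)

```text
t: 23.3
tool_pos: [0.425, 0.1969, 0.0715]
tcp_rot: [-0.104, -3.14, 0.001]
ft_force: [0.2, 0.2, -5.3]
grip_width: 0.139
finger_force: 17.4
```

Run:
```python
from h import *
feel(-3.5,5)
go([.4235,.196,.0715],-3.5)
```

```text
F case [-0.39 -0.02 -3.9 ] sd [0.56 0.25 0.5 ] M [-0.031 -0.051 -0.023] sd [0.02  0.018 0.012] My far -0.373 t 23.55
t 23.55 pos [0.425  0.1969 0.0715] yaw -3.81 shift [ 0.0014 -0.001   0.    ] turn [-0.0001 -0.0001 -0.0009] F [-1.48  0.4  -3.48] M [-0.053 -0.025 -0.034] q [-0.66  0.5   0.16  2.12 -0.15  0.53  1.11] g 0.138 17.4
```

Emit:
play_rows(
  deltas=[0,0,0.0004,0,0,0,0.136,0.0003,0,0.0006,0,0,0,0.136,0.0006,0,0.0006,0,0,0,0.136,0.0009,0,0.0006,0,0,0,0.136,0.0012,0,0.0006,0,0,0,0.136,0.0015,0,0.0006,0,0,0,0.136,0.0015,0,0.0006,0,0,0,0.136],
)

```text
t: 24.25
tool_pos: [0.4249, 0.197, 0.0715]
tcp_rot: [0.105, 3.138, 0.0]
ft_force: [1.9, -1.9, 6.5]
grip_width: 0.139
finger_force: 18.6
```

Run:
```python
from h import *
im=ctrl.camera('top')[:,:,::-1]; feel(-3.5,5)
go([.4235,.196,.0715],-3.5)
cardyaw(im,(192,226,228,256)); card(im)
```

```text
F case [ 2.17 -2.55  5.59] sd [0.45 0.3  0.26] M [-0.608 -0.308  0.01 ] sd [0.014 0.016 0.025] My far 0.274 t 24.55
t 24.55 pos [0.425  0.197  0.0715] yaw -3.85 shift [ 0.0014 -0.0011 -0.    ] turn [ 0.0001  0.0003 -0.001 ] F [ 1.21 -2.95  5.36] M [-0.62  -0.253  0.011] q [-0.66  0.5   0.16  2.12 -0.15  0.53  1.11] g 0.137 18.6
[472.6 192.4] [57.6 48.1] [-2.88 -4.06 -4.81 -3.66]
card ((472.6751403808594, 192.1694793701172), (54.13737106323242, 44.042877197265625), 85.31481170654297) yaw -4.685188293457031 in bay: card [19.6 -0.6  0. ] case centre [ 1.8 -0.6  0. ]
```

Emit:
play_rows(
  deltas=[0.0003,0,-0.0003,0,0,-0.0005,0.136,0.0006,0,-0.0003,0,0,-0.0008,0.136,0.0009,0,-0.0003,0,0,-0.001,0.136,0.0012,0,-0.0003,0,0,-0.001,0.136,0.0015,0,-0.0003,0,0,-0.001,0.136,0.0015,0,-0.0003,0,0,-0.001,0.136],
)

```text
t: 25.15
tool_pos: [0.4227, 0.1977, 0.0715]
tcp_rot: [0.094, 3.139, 0.001]
ft_force: [4.5, 0.3, 3.2]
grip_width: 0.136
finger_force: 18.2
```

Run:
```python
from h import *
feel(-3.5,5)
go([.4235,.196,.0715],-3.5)
im=ctrl.camera('top')[:,:,::-1]; sc=ctrl.camera('scene')[:,:,::-1]
cardyaw(im,(192,226,228,256)); card(im)
a=cv2.resize(im[210:285,175:255],None,fx=5,fy=5.3,interpolation=cv2.INTER_CUBIC)
b=cv2.resize(sc[155:225,180:260],None,fx=5,fy=5.678,interpolation=cv2.INTER_CUBIC)[:a.shape[0]]
b=cv2.resize(b,a.shape[1::-1]); cv2.imwrite('pics/m6.png',np.hstack([a,b]))
```

```text
F case [3.97 0.41 3.78] sd [0.96 0.3  0.51] M [ 0.095 -0.86  -0.001] sd [0.058 0.057 0.04 ] My far -0.279 t 25.4
t 25.4 pos [0.4227 0.1976 0.0715] yaw -3.45 shift [-0.0009 -0.0016 -0.    ] turn [0.0001 0.0002 0.0001] F [ 5.58 -0.25  3.71] M [ 0.141 -0.883 -0.038] q [-0.66  0.5   0.15  2.13 -0.15  0.52  1.11] g 0.139 18.4
[471.5 193.5] [57.1 47.8] [-2.99 -1.7  -4.25 -1.48]
card ((470.7405700683594, 192.6466064453125), (52.89445114135742, 43.707313537597656), 88.54365539550781) yaw -1.4563446044921875 in bay: card [17.6 -0.3  0. ] case centre [-0.2 -0.3  0. ]
```

View pics/m6.png

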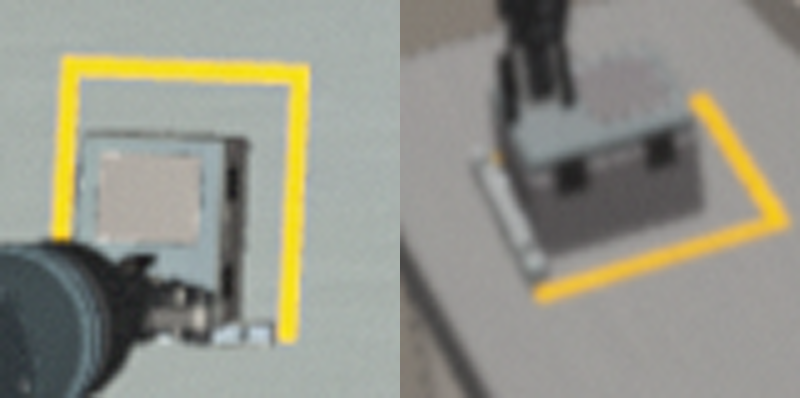

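Near the rail now; the gap is no longer visible in either crop. I creep on until the force shows contact.

Emit:
play_rows(
  deltas=[0.0003,0,-0.0002,0,0,0,0.136,0.0006,0,-0.0002,0,0,0,0.136,0.0009,0,-0.0002,0,0,0,0.136,0.0009,0,-0.0002,0,0,0,0.136],
)

```text
t: 25.9
tool_pos: [0.4224, 0.1976, 0.0716]
tcp_rot: [0.095, 3.138, 0.001]
ft_force: [6.6, 1.5, 0.1]
grip_width: 0.14
finger_force: 17.9
```

Run:
```python
from h import *
feel(-3.5,6)
go([.4235,.196,.0715],-3.5)
```

```text
F case [6.32 1.18 0.59] sd [0.25 0.39 0.38] M [ 0.268 -1.533 -0.02 ] sd [0.021 0.025 0.022] My far -1.015 t 26.2
t 26.2 pos [0.4224 0.1976 0.0716] yaw -3.46 shift [-0.0012 -0.0015  0.0001] turn [0.0001 0.0003 0.0001] F [6.03 1.11 1.12] M [ 0.208 -1.584 -0.039] q [-0.66  0.5   0.15  2.13 -0.15  0.52  1.11] g 0.137 17.9
```

Contact is confirmed: Fx is 6 N and Mz about 0, so the end is flush on both sides. I release and rise.

Emit:
play_rows(
  deltas=[-0.0004,0,0,0,0,0,0.136,-0.0006,0,0,0,0,0,0.14,-0.0006,0,0,0,0,0,0.15,-0.0006,0,0,0,0,0,0.18,-0.0006,0,0,0,0,0,0.25,-0.0006,0,0,0,0,0,0.35,-0.0006,0,0,0,0,0,0.4,-0.0006,0,-0.003,0,0,0,0.4],
)

```text
t: 27.0
tool_pos: [0.4214, 0.197, 0.0742]
tcp_rot: [-0.095, -3.139, 0.001]
ft_force: [0.3, -0.4, 0.4]
grip_width: 0.4
finger_force: 0.0
```

Emit:
play_rows(
  deltas=[0,0,-0.01,0,0,0,0.4,0,0,-0.03,0,0,0,0.4,0,0,-0.06,0,0,0,0.4,0,0,-0.09,0,0,0,0.4,0,0.02,-0.12,0,0,0,0.4,0,0.06,-0.13,0,0,0,0.4,0,0.1,-0.13,0,0,0,0.4,0,0.14,-0.13,0,0,0,0.4],
)

```text
t: 27.8
tool_pos: [0.4306, 0.3386, 0.2061]
tcp_rot: [0.095, 3.139, 0.002]
ft_force: [1.0, 0.2, -0.1]
grip_width: 0.398
finger_force: 0.0
```

Emit:
play_rows(
  deltas=[0,0.04,0,0,0,0,0.4,0,0.085,0,0,0,0,0.4,0,0.13,0,0,0,0,0.4,0,0.17,0,0,0,0,0.4,0,0.2,0,0,0,0,0.4,0,0.2,0,0,0,0,0.4,0,0.2,0,0,0,0,0.4],
)

```text
t: 28.5
tool_pos: [0.4422, 0.5364, 0.2046]
tcp_rot: [0.094, 3.14, -0.002]
ft_force: [0.5, -0.8, 0.4]
grip_width: 0.401
finger_force: 0.0
```

Run:
```python
from h import *
im=ctrl.camera('top')[:,:,::-1].copy(); sc=ctrl.camera('scene')[:,:,::-1]
go([.4235,.196,.0715],-3.5)
cardyaw(im,(192,226,228,256)); card(im); print(lid(im,192,232,225,272))
for a,b in[(283,322),(331,368)]: print(lid(im,a,b))
a=cv2.resize(im[205:285,175:255],None,fx=5,fy=5,interpolation=cv2.INTER_CUBIC)
b=cv2.resize(sc[150:230,175:255],None,fx=5,fy=5,interpolation=cv2.INTER_CUBIC)
cv2.imwrite('pics/m7.png',np.hstack([a,b]))
```

```text
t 28.6 pos [0.4431 0.5349 0.2048] yaw -3.55 shift [-0.0014 -0.3393  0.1337] turn [-0.0002  0.0001 -0.0001] F [-0.38  0.59  0.67] M [-0.023 -0.04   0.009] q [-1.04  0.64  0.15  1.43 -0.1   1.07  0.64] g 0.401 0.0
[471.1 193.4] [57.2 48. ] [-2.96 -2.75 -4.43 -1.48]
card ((470.7414245605469, 192.70358276367188), (52.78049850463867, 43.708499908447266), 88.54365539550781) yaw -1.4563446044921875 in bay: card [17.6 -0.2  0. ] case centre [-0.2 -0.2  0. ]
((472.10980224609375, 192.7381134033203), (52.112159729003906, 40.97517013549805), 88.52005004882812)
((602.458740234375, -80.14826965332031), (94.84707641601562, 74.95991516113281), 6.710283279418945)
((593.4278564453125, -210.53024291992188), (75.0960693359375, 95.16295623779297), 88.08466339111328)
```

View pics/m7.png

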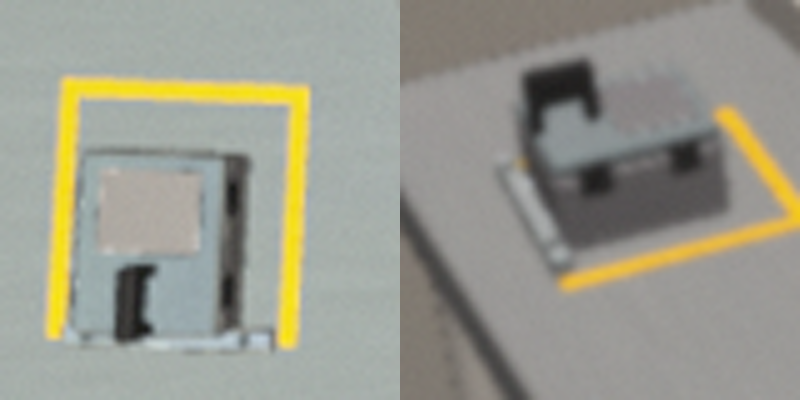

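The case sits flush on the rail at (170,340) in the left crop, square and centred between the tapes. The gripper is clear and the empty cases have shifted no more than about 2 mm. I hand in.

```bash
python3 -c "
from plant import ctrl
print(ctrl.finish_job())"
```

```text
the job is handed in; nothing more can be done
None
```

I handed the job in at about 29 s with the heavy case (case C in my labels, the rightmost from above) parked in the bay, flush on the rail by feel and square to within about 1°. The two empty cases are still in place to within about 2 mm, and the gripper was open and clear.

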